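# Prick the sample boards and file them

### The job

Two or three plywood sample boards lie on the bench. Taking the longest first and the shortest last, slide each one onto the bench punch so that the point comes down inside its pencilled ring, with the board lying flat on the bed, press the palm knob all the way down for a moment and let it spring back; then stack the boards flat on one another in the open drawer, longest at the bottom and shortest on top, and shut the drawer fully. Leave the cups, the jar and the paint bottle where they stand.

Things in the scene. Friction and masses are not known exactly. Their poses are not given: they have to be found in the camera images.
- long: the long sample board, may be absent (None): flat plywood, 190 long (its x) x 50 wide (its y) x 12 mm thick, about 76 g; origin in the centre of its underside, z up; paint dabs on top towards its unmarked -x end
- long_mark (a point): centre of the pencilled ring (14 mm across) on top of the long board, 25 mm from its +x end (70 mm ahead of the board's centre, on its centre line)
- middle: the middle-length sample board, may be absent (None): flat plywood, 160 long (its x) x 50 wide (its y) x 12 mm thick, about 64 g; origin in the centre of its underside, z up; paint dabs on top towards its unmarked -x end
- middle_mark (a point): centre of the pencilled ring (14 mm across) on top of the middle board, 25 mm from its +x end (55 mm ahead of the board's centre, on its centre line)
- short: the short sample board, may be absent (None): flat plywood, 130 long (its x) x 50 wide (its y) x 12 mm thick, about 52 g; origin in the centre of its underside, z up; paint dabs on top towards its unmarked -x end
- short_mark (a point): centre of the pencilled ring (14 mm across) on top of the short board, 25 mm from its +x end (40 mm ahead of the board's centre, on its centre line)
- punch_tip (a point): the point of the bench punch, on the punch's vertical axis; stays where it is sideways and goes down with the ram. At rest it is 30 mm above the bed (18 mm above a board lying there); pressed fully it is 10 mm above the bed, so it dips 2 mm into the board. It sinks in without resistance: board and tip do not push one another
- bed (a point): point on the top face of the punch's fixed steel bed straight under the tip; axes: -x is the punch's open front (boards come in from there, marked end first), z up. The bed is a flat plate 20 mm high, 110 mm wide in y, from 115 mm in front of the tip to 100 mm behind it, without stops. A 60 mm wide column stands on it from 55 mm behind the tip; the 60 mm wide head hangs over it from 20 mm in front of the tip to the column, 95 to 150 mm above the table
- palm_knob (a point): centre of the top of the ram's black palm knob (46 mm across), 210 mm above the table at rest, on the punch's axis; free from above
- ram (a joint): how far the ram is pressed down: 0 up, 0.020 m fully down; a spring pushes back with 4 N at first and 11 N at the bottom, and lifts it again when let go
- drawer (a joint): how far the drawer is out: 0 shut (its front flush against the unit), 0.22 m fully out; stays where it is left, slides with about 2 N
- drawer_floor (a point): centre of the drawer's inner floor (18 mm above the table; moves with the drawer); axes: -x is the way the drawer pulls out, z up. Inside it is 216 mm long (x) and 170 mm wide (y), with 6 mm side walls 40 mm high; the white front, 10 mm thick and 218 mm wide, rises to 80 mm above the table. The fixed wooden unit it slides into is 220 mm wide, 235 mm deep and 85 mm high
- drawer_knob (a point): centre of the outer end of the drawer's steel knob (24 mm across), 24 mm out from the white front, 50 mm above the table; pushing it straight towards the unit shuts the drawer
- cup_a: upturned grey plastic cup, 72 mm across and 84 mm high, standing clear of the job; origin under its centre; a bystander
- cup_b: another such upturned cup; origin under its centre; a bystander
- jar: jar, 64 mm across and 80 mm high; origin under its centre; a bystander
- paint_bottle: white paint bottle, 56 mm across and 150 mm high; origin under its centre; a bystander
Not all that is in view belongs to the job. Leave any purple look-alike of the long alone. What is shaped like the short but blue is not meant.

How it is judged:
By the outcome, as a careful person would: the job done as asked, in the order asked, and still so for the second after the job is handed in, with the robot touching nothing.
Of long, middle, short only 2 to 3 are there at a start; the rules pass over those that are not, and their reading is None.
At some moment in a run one of long, middle, short may be knocked a few centimetres aside while the robot is not near it.
Once in a run the grip may slacken for a moment while it holds something.
It also fails if it takes over 210 s, if anything falls off the work surface, if the arm or the gripper's body presses on something with over 40 N, if the wrist force passes 120 N, or if a joint passes its speed limit or range.

### The arm

A 6-joint arm with a two-finger parallel gripper is mounted at the origin on the work surface. World frame = base frame: x ahead of the robot, y to its left, z up, the work surface at z = 0. Lengths are in mm, angles in rad, forces in N, time in s.
With the tool pointing down it reaches from about 300 to 775 mm from the base axis. Payload 14.6 kg.
Tool frame: the origin (TCP) lies on the front face of the gripper's body, between the roots of the fingers; the fingertips stand 97 mm ahead of it and the grasp point (between the pads) lies 78 mm ahead of it; z points along the fingers, y is the line along which they close (so a half turn about z gives the same grasp; the last joint's range is limited). The gripper opens to 94 mm and grips with 3 to 60 N. Pads are 16 mm wide; open, the fingers measure 119 mm over their backs; the gripper's body (75 mm by 177 mm) begins 78 mm behind the grasp point.
Start: joints at [1.15, 0.3, 1.521, -0, 1.321, -0.067], TCP at [190.553, 515.926, 302.646] pointing down, gripper open.
Joint ranges: [-3.03, 3.03], [-0.79, 2.21], [0.23, 2.52], [-1.04, 4.18], [0, 3.07], [-2.55, 2.55]. Speed limits (rad/s): [2.22, 2.22, 2.57, 3.14, 3.14, 3.14].

### API

Orientations are given as [roll, pitch, yaw] about the fixed x, y, z axes, in that order (R = Rz(yaw) Ry(pitch) Rx(roll)).
In Python, from cell import * gives the robot as it stands.
- The arm moves only by the tool carry_out, never from a script. Its arguments are lists of equal length, an entry for each row: "slide": the shift along the world's x, y, z scaled (see below), a list of three; "dr": the turn, a rotation vector about the world's x, y, z scaled (see below), a list of three; "gripper": the opening in per cent of the stroke, from 0 (shut) to 100 (fully open). A call has 1 to 10 rows; each row is the pose to reach, as a shift and turn from the pose commanded when the call began, turning the shorter way round; what a row does not reach only later rows make up. The controller multiplies each number of a shift by 0.25 m and each number of a turn by 360 degrees. A row lasts 1/12 s, in which the tool goes at most 41.7 mm and 7.16 degrees, less where a joint would pass 70% of its speed; a pose out of reach is approached as far as the arm can. A call with a number of a shift or a turn outside -1 to 1 is refused whole. A call with a gripper value outside its range is refused whole. The fingers move at their own pace and stop on an object; "newtons" is the grip in N (left out, the last holds). Time passes only in rows, so rows that repeat a pose let the fingers close. It gives the time, the measured TCP pose, the force, the opening and the grip force at its end, in the units of the state.
- read_state(): the state, without advancing time (a new reading comes with each control period).
- camera(name): name is "scene" or "top" or "wrist"; returns the picture (400x640x3 uint8, red, green, blue); there is no depth.
- camera_model(name): a dict with "vfov" (degrees; the focal length in pixels is half the picture's height over the tangent of half this angle, whatever the lens; pixels are square), "cx", "cy" (the principal point, pixels), "R" (3x3) and "t" (3): a world point X has camera coordinates R X + t. Camera axes: x right, y down, z forward; pixel columns grow to the right and rows downward; lengths in mm; the calibration is good to about 2 mm. The wrist camera is an equidistant fisheye: a pixel r from the principal point sees the ray r / f radians off the axis. A picture is of the moment at which its call begins: read the wrist's pose just before it. camera_model takes no time and is no camera call; for the wrist camera it gives the pose at the moment of the call.
- sign_off(): hands the job in; it is judged then, once.
The state is a dict: "clock": time; "joints": joint angles; "qd": joint speeds; "effort": joint torques, N m; "eef_pos": TCP position; "eef_rot": TCP orientation; "wrist_force": force on the tool from outside, world axes, zero at the start; "moment": the same for the moment, N m; "finger_gap": finger opening in mm; "finger_force": force on a finger pad.
Only numpy, scipy, OpenCV 4.12 (cv2) and the standard library are available. Lean on these libraries where they do the work, as an engineer would, in place of code of your own. Each camera call takes 0.05 s, during which the arm holds its last target. There are 200 camera calls.

## Working session

There is one attempt and no reset: what is moved stays moved. The work goes in short steps, Python scripts to look and compute and a tool call to move; the robot and the scene stay as the last step left them, time stands still between calls to the robot, and variables do not carry over. Pictures are saved under pics/ and viewed, at most 14 in all, crops included, and the job is handed in when it is done.

Besides the shell and the picture viewer there is one more tool, called after "Call:" as name(argument=value, ...), one argument or row to a line, values as JSON. carry_out: Moves the arm, as the interface text tells. Its arguments: {"type":"object","properties":{"slide":{"type":"array","items":{"type":"array","items":{"type":"number","minimum":-1,"maximum":1}}},"dr":{"type":"array","items":{"type":"array","items":{"type":"number","minimum":-1,"maximum":1}}},"gripper":{"type":"array","items":{"type":"number"}},"newtons":{"type":"number"}},"required":["slide","dr","gripper"]}

```bash
ls; mkdir -p pics; python3 - <<'E'
from cell import *
import cv2
s=read_state();print(s)
for n in("scene","top"):
    cv2.imwrite(f"pics/{n}0.png",cv2.cvtColor(camera(n),cv2.COLOR_RGB2BGR)); print(n,camera_model(n))
E
```

```text
pics
{'clock': 0.0, 'joints': array([ 1.15039085e+00,  3.00482198e-01,  1.52156406e+00, -8.53502894e-06,
        1.32070499e+00, -6.66149542e-02]), 'qd': array([-4.46722929e-05, -2.99507731e-04,  7.98766497e-04,  1.07313508e-04,
       -1.42675284e-03, -7.25652459e-04]), 'effort': array([-7.35697677e-05, -5.31809020e+01, -3.52737021e+01,  7.09070452e-02,
        2.44987925e-02, -3.48850813e-05]), 'eef_pos': array([190.50322211, 515.79913265, 302.08738059]), 'eef_rot': array([-3.14043608e+00, -6.88737825e-05,  2.78780421e+00]), 'wrist_force': array([0.22085893, 0.8526733 , 0.18900589]), 'moment': array([-0.0322505, -0.0067227, -0.0230227]), 'finger_force': 0.0, 'finger_gap': 93.87290450193886}
scene {'vfov': 43.245821953404274, 'cx': 320.54688166050005, 'cy': 194.09255567004445, 'R': array([[-0.78136835,  0.624039  ,  0.00623188],
       [ 0.455267  ,  0.57681963, -0.67824116],
       [-0.42684361, -0.527119  , -0.73481296]]), 't': array([ 417.98977037, -132.13188453, 1876.69656656])}
top {'vfov': 52.46838421250101, 'cx': 314.6150915201808, 'cy': 195.76843994686413, 'R': array([[-0.02201106, -0.99971016,  0.00975283],
       [-0.98221736,  0.01980453, -0.18669987],
       [ 0.18645261, -0.01368886, -0.98236859]]), 't': array([ -14.55082262,  512.57673457, 1381.84284575])}
```

View pics/top0.png

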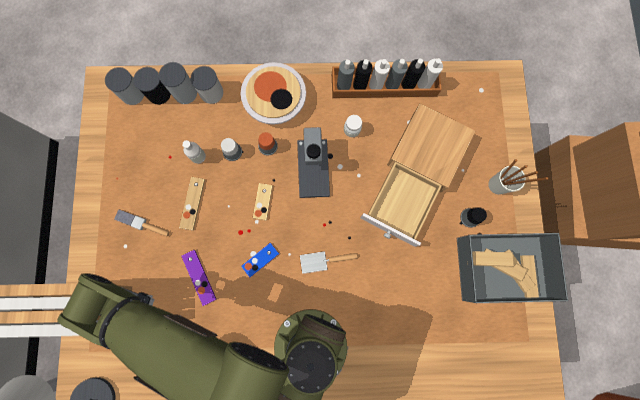

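View pics/scene0.png

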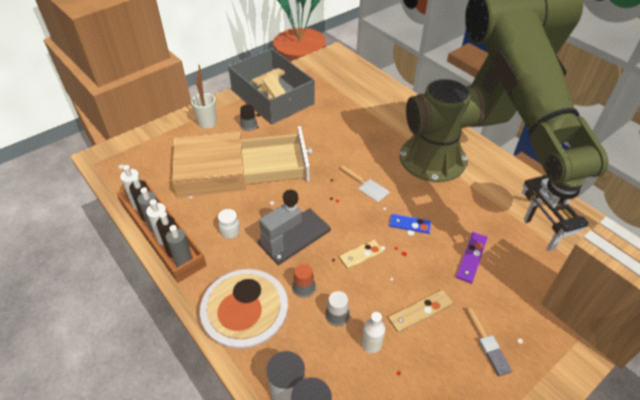

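The top view shows two plywood boards (at about 193,203 and 263,201), the punch (313,165, open front facing the robot), the open drawer (405,200) with its knob near (389,234), and purple and blue decoys. Next I measure these.

```bash
cat > h.py <<'E'
from cell import *
import numpy as np, cv2
def K(m): return 200/np.tan(np.radians(m["vfov"]/2))
def ray(m,u,v,wrist=False):
    f=K(m); d=np.array([(u-m["cx"])/f,(v-m["cy"])/f,1.])
    if wrist:
        r=np.hypot(d[0],d[1]); d=np.array([*(d[:2]/max(r,1e-9)*np.sin(r)),np.cos(r)])
    R=np.array(m["R"]);return -R.T@np.array(m["t"]), R.T@d
def onz(m,u,v,z,wrist=False):
    o,d=ray(m,u,v,wrist); return o+d*(z-o[2])/d[2]
def proj(m,X,wrist=False):
    c=np.array(m["R"])@np.array(X,float)+np.array(m["t"]); f=K(m)
    if wrist:
        r=np.hypot(c[0],c[1]); a=np.arctan2(r,c[2]); return m["cx"]+f*a*c[0]/max(r,1e-9), m["cy"]+f*a*c[1]/max(r,1e-9)
    return m["cx"]+f*c[0]/c[2], m["cy"]+f*c[1]/c[2]
def save(n,im,crop=None,k=1):
    if crop: a,b,c,d=crop; im=im[b:d,a:c]
    cv2.imwrite(f"pics/{n}.png",cv2.resize(cv2.cvtColor(im,cv2.COLOR_RGB2BGR),None,fx=k,fy=k,interpolation=cv2.INTER_CUBIC))
E
python3 - <<'E'
from h import *
im=camera("top");m=camera_model("top")
hsv=cv2.cvtColor(im,cv2.COLOR_RGB2HSV)
for p in [(193,190),(263,195),(230,190),(410,200),(313,180),(392,232)]: print(p,im[p[1],p[0]],hsv[p[1],p[0]])
save("crop1",im,(160,80,480,280),2.5)
E
```

```text
(193, 190) [221 184 131] [ 18 104 221]
(263, 195) [235 205 142] [ 20 101 235]
(230, 190) [202 145  96] [ 14 134 202]
(410, 200) [225 190 134] [ 18 103 225]
(313, 180) [80 82 86] [110  18  86]
(392, 232) [144 137 133] [ 11  19 144]
```

View pics/crop1.png

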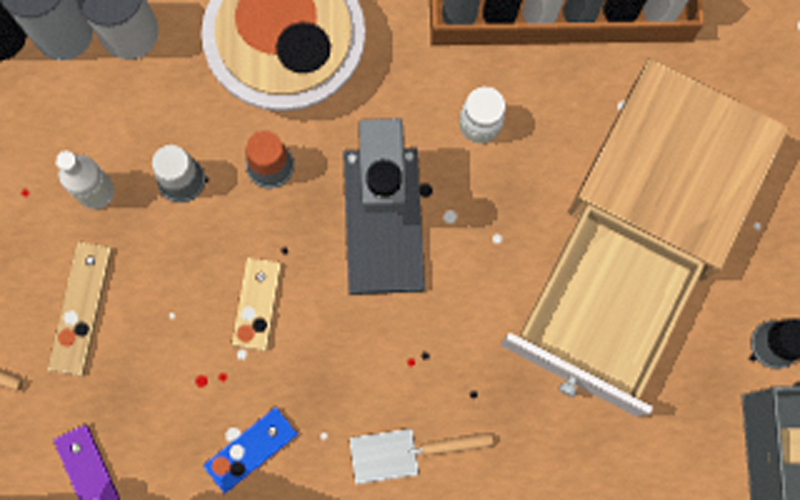

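The crop shows two boards with their ring ends pointing away from the robot, the punch, and the drawer (rotated). Now the numbers.

```bash
cat >> h.py <<'E'
def rect(m,mask,z):
    c=max(cv2.findContours(mask.astype(np.uint8),0,2)[0],key=cv2.contourArea)
    P=np.array([onz(m,*p[0],z)[:2] for p in c],np.float32)
    (cx,cy),(a,b),_=r=cv2.minAreaRect(P); bx=cv2.boxPoints(r)
    e=bx[1]-bx[0]; g=bx[2]-bx[1]; l=e if np.hypot(*e)>np.hypot(*g) else g
    if l[0]<0: l=-l
    return np.array([cx,cy]),sorted((a,b)),np.degrees(np.arctan2(l[1],l[0]))
def roi(mask,u0,v0,u1,v1):
    o=np.zeros_like(mask);o[v0:v1,u0:u1]=mask[v0:v1,u0:u1];return o
E
python3 - <<'E'
from h import *
im=camera("top");m=camera_model("top")
h,s,v=[a.astype(int) for a in cv2.split(cv2.cvtColor(im,cv2.COLOR_RGB2HSV))]
wood=(h>=16)&(h<=26)&(s<125)&(v>150)
wood=cv2.morphologyEx(wood.astype(np.uint8),cv2.MORPH_OPEN,np.ones((2,2)))>0
for n,r in (("A",(172,170,212,235)),("B",(248,178,280,224))):
    print(n,rect(m,roi(wood,*r),12))
# holes: ring pixel guesses from crop
for n,p in (("Aring",(195.8,183.8)),("Bring",(264.2,190.4))): print(n,onz(m,*p,12))
dark=(s<60)&(v<130)&(v>40)
print("bed front part", rect(m,roi(dark,296,165,334,200),20))
ys,xs=np.nonzero(roi((v<45),302,140,325,160)); print("knob px",xs.mean(),ys.mean(),len(xs),xs.min(),xs.max(),ys.min(),ys.max(), onz(m,xs.mean(),ys.mean(),210))
px=lambda u,v:(160+u/2.5,80+v/2.5)
for n,p,z in (("bedFL",(350,293),20),("bedFR",(424,290),20),("bedBL",(345,150),20),("bedBR",(417,150),20),("frontL",(508,338),80),("frontR",(649,408),80),
 ("dknob",(569,386),50),("unitBL",(648,60),85),("unitBR",(786,127),85),("unitFR",(718,268),85),("unitFL",(580,205),85),("bottle",(66,158),150),("cupw",(172,158),84),("cupred",(266,145),84),("jar",(487,105),80),("tip?",(383,178),210)):
    print(n,onz(m,*px(*p),z).round(1))
cs=camera("scene");save("scene1",cs,(220,170,480,350),3)
for a in ("long","short"): pass
E
```

```text
A (array([528.581604  , 408.16567993]), [49.69799041748047, 129.13516235351562], np.float32(-10.780121))
B (array([514.02252197, 158.09051514]), [49.81803512573242, 101.31951141357422], np.float32(-9.427703))
Aring [571.88795025 403.7940264   12.        ]
Bring [542.5090165 156.16303    12.       ]
bed front part (array([574.36682129, -22.83420563]), [108.4748306274414, 119.53221130371094], np.float32(1.271161))
knob px 313.2266666666667 151.05333333333334 150 307 319 144 158 [626.50050779 -21.87670282 210.        ]
bedFL [513.4  26.8  20. ]
bedFR [515.6 -79.6  20. ]
bedBL [728.2  30.9  20. ]
bedBR [726.2 -75.4  20. ]
frontL [ 435.2 -189.4   80. ]
frontR [ 335.9 -375.9   80. ]
dknob [ 370.6 -275.1   50. ]
unitBL [ 833.4 -408.3   85. ]
unitBR [ 728.7 -597.8   85. ]
unitFR [ 526.1 -483.8   85. ]
unitFL [ 619.8 -297.8   85. ]
bottle [680.2 400.4 150. ]
cupw [699.4 272.5  84. ]
cupred [716.1 140.5  84. ]
jar [ 771.4 -174.3   80. ]
tip? [626.  -21.8 210. ]
```

View pics/scene1.png

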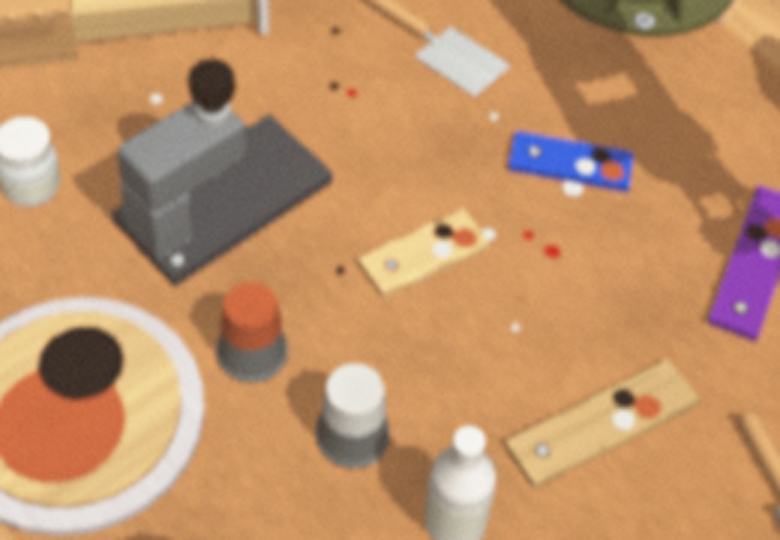

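The scene view confirms a long board (ring near its far end, with a bottle beyond) and a short board. I now refine the board poses and joint feasibility, then move.

```bash
python3 - <<'E'
from h import *
im=camera("top");m=camera_model("top")
px=lambda u,v:(160+u/2.5,80+v/2.5)
for n,q in (("A",[(80,242),(113,248),(86,374),(49,369)]),("B",[(248,258),(283,264),(267,349),(233,347)])):
    P=np.array([onz(m,*px(*p),12)[:2] for p in q])
    d=(P[0]+P[1]-P[2]-P[3])/2
    print(n,P.mean(0).round(1),np.hypot(*d).round(1),np.degrees(np.arctan2(d[1],d[0])).round(1))
h,s,v=[a.astype(int) for a in cv2.split(cv2.cvtColor(im,cv2.COLOR_RGB2HSV))]
# bench colour removed: anything brighter/less saturated than bench
lab=cv2.cvtColor(im,cv2.COLOR_RGB2LAB).astype(int)
for n,r,z in (("A",(172,170,212,240),12),("B",(246,178,280,226),12)):
    x0,y0,x1,y1=r; bg=np.median(lab[y0:y1,[x0,x0+1,x1-2,x1-1]].reshape(-1,3),0)
    d=np.linalg.norm((lab-bg)*[0.6,1.5,1.],axis=2)
    k=roi(cv2.morphologyEx((d>13).astype(np.uint8),cv2.MORPH_CLOSE,np.ones((3,3)))>0,*r)
    print(n,rect(m,k,z),k.sum())
print(camera_model("wrist"))
E
```

```text
A [501.4 412. ] 187.1 -10.9
B [501.2 160. ] 128.7 -9.9
A (array([501.44567871, 411.75939941]), [62.8956184387207, 193.38465881347656], np.float32(-11.781579)) 895
B (array([495.28179932, 160.99920654]), [61.269283294677734, 148.66171264648438], np.float32(-9.471046)) 625
{'vfov': 65.70646984690485, 'cx': 321.20832943780846, 'cy': 204.28644918664315, 'R': array([[ 3.45882776e-01,  9.38277725e-01, -1.27350836e-04],
       [ 9.09063577e-01, -3.35079783e-01,  2.47638753e-01],
       [ 2.32311253e-01, -8.57697492e-02, -9.68852430e-01]]), 't': array([-549.35049347,  -25.28550222,  390.40118219])}
```

Call:
carry_out(
  slide=[
    [0.98,-0.33,0],
    [0.98,-0.33,0],
    [0.98,-0.33,0],
    [0.98,-0.33,0],
    [0.98,-0.33,0],
    [0.98,-0.33,0],
    [0.98,-0.33,0],
  ],
  dr=[
    [0,0,0.025],
    [0,0,0.025],
    [0,0,0.025],
    [0,0,0.025],
    [0,0,0.025],
    [0,0,0.025],
    [0,0,0.025],
  ],
  gripper=[100,100,100,100,100,100,100],
  newtons=30,
)

```text
clock: 0.88
eef_pos: [439.9, 431.0, 302.1]
eef_rot: [-3.141, 0.0, 2.941]
wrist_force: [-0.4, 0.2, 0.2]
finger_gap: 94.1
finger_force: 0.0
```

Call:
carry_out(
  slide=[
    [0.246,-0.084,-0.3],
    [0.246,-0.084,-0.3],
    [0.246,-0.084,-0.3],
    [0.246,-0.084,-0.3],
    [0.246,-0.084,-0.3],
  ],
  dr=[
    [0,0,0],
    [0,0,0],
    [0,0,0],
    [0,0,0],
    [0,0,0],
  ],
  gripper=[80,80,80,80,80],
)

```text
clock: 1.3
eef_pos: [496.6, 412.8, 228.0]
eef_rot: [-3.141, -0.001, 2.945]
wrist_force: [-0.1, -0.2, 0.1]
finger_gap: 75.4
finger_force: 0.0
```

```bash
python3 - <<'E'
from h import *
s=read_state();print(s["clock"],s["eef_pos"],s["eef_rot"],s["joints"],s["finger_gap"])
m=camera_model("wrist");im=camera("wrist");save("w1",im)
for d in (-95,-5,70,95):
  a=np.radians(-11);print(d,proj(m,(502+d*np.cos(a),411.5+d*np.sin(a),12),True))
g=s["eef_pos"]; print("grasp px",proj(m,(g[0],g[1],12),True))
E
```

```text
1.3 [496.63255632 412.77506807 227.99125057] [-3.14127112e+00 -5.75622439e-04  2.94454940e+00] [ 6.36684211e-01  5.76284171e-01  1.30450837e+00  2.20576969e-04
  1.26142508e+00 -7.37136177e-01] 75.40546953062587
-95 (np.float64(321.01949052509923), np.float64(109.37119737756707))
-5 (np.float64(321.4333255824063), np.float64(201.42096957472216))
70 (np.float64(321.73151745084266), np.float64(269.7723121883368))
95 (np.float64(321.8178727192751), np.float64(289.9078916222785))
grasp px (np.float64(321.6608268962199), np.float64(200.91771174690354))
```

View pics/w1.png

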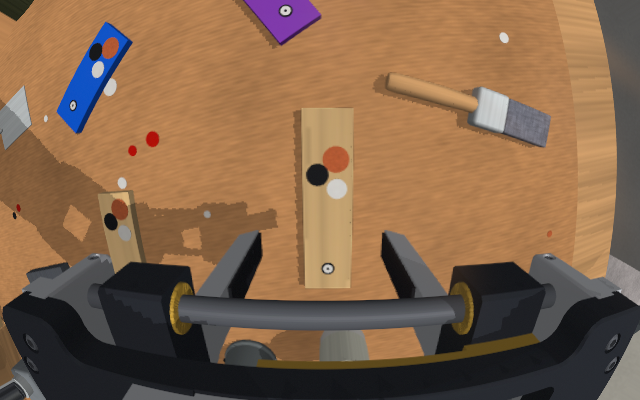

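The wrist view shows the long board upright at columns 302–352 with its ring at (328,268). The fingers are centred at column 321, so the board sits about 6 mm to +y. I'll correct for that and grasp.

Call:
carry_out(
  slide=[
    [0.004,0.022,-0.15],
    [0.004,0.022,-0.3],
    [0.004,0.022,-0.45],
    [0.004,0.022,-0.514],
    [0.004,0.022,-0.514],
    [0.004,0.022,-0.514],
  ],
  dr=[
    [0,0,0],
    [0,0,0],
    [0,0,0],
    [0,0,0],
    [0,0,0],
    [0,0,0],
  ],
  gripper=[80,80,80,80,80,80],
)

```text
clock: 1.85
eef_pos: [497.3, 419.4, 101.1]
eef_rot: [3.14, 0.001, 2.947]
wrist_force: [-0.4, 0.5, 0.2]
finger_gap: 75.0
finger_force: 0.0
```

Call:
carry_out(
  slide=[
    [0,0,0],
    [0,0,0],
    [0,0,0],
    [0,0,0],
    [0,0,0],
    [0,0,0],
    [0,0,0],
    [0,0,0],
    [0,0,0],
  ],
  dr=[
    [0,0,0],
    [0,0,0],
    [0,0,0],
    [0,0,0],
    [0,0,0],
    [0,0,0],
    [0,0,0],
    [0,0,0],
    [0,0,0],
  ],
  gripper=[40,40,40,40,40,40,40,40,40],
  newtons=30,
)

```text
clock: 2.6
eef_pos: [498.1, 418.2, 99.7]
eef_rot: [3.141, 0.0, 2.945]
wrist_force: [-2.1, 0.9, 5.8]
finger_gap: 49.8
finger_force: 30.0
```

Call:
carry_out(
  slide=[
    [0,0,0.04],
    [0,0,0.1],
    [0,0,0.25],
    [0,0,0.4],
    [0,-0.13,0.4],
    [0,-0.3,0.4],
    [0,-0.46,0.4],
    [0,-0.62,0.4],
    [0,-0.78,0.4],
    [0,-0.88,0.4],
  ],
  dr=[
    [0,0,0],
    [0,0,0],
    [0,0,0],
    [0,0,0],
    [0,0,0.006],
    [0,0,0.012],
    [0,0,0.018],
    [0,0,0.024],
    [0,0,0.03],
    [0,0,0.0345],
  ],
  gripper=[40,40,40,40,40,40,40,40,40,40],
  newtons=40,
)

```text
clock: 3.43
eef_pos: [497.7, 194.8, 199.7]
eef_rot: [-3.141, 0.0, -3.121]
wrist_force: [-0.3, 0.4, -0.3]
finger_gap: 49.7
finger_force: 40.0
```

Call:
carry_out(
  slide=[
    [-0.03,-0.15,0],
    [-0.03,-0.3,0],
    [-0.03,-0.46,0],
    [-0.03,-0.62,0],
    [-0.03,-0.76,0],
    [-0.03,-0.88,0],
    [-0.03,-0.88,0],
    [-0.03,-0.88,0],
  ],
  dr=[
    [0,0,0],
    [0,0,0],
    [0,0,0],
    [0,0,0],
    [0,0,0],
    [0,0,0],
    [0,0,0],
    [0,0,0],
  ],
  gripper=[40,40,40,40,40,40,40,40],
)

```text
clock: 4.1
eef_pos: [490.5, -23.3, 199.6]
eef_rot: [-3.141, 0.0, -3.124]
wrist_force: [-0.5, 0.0, -1.0]
finger_gap: 49.3
finger_force: 40.0
```

```bash
python3 - <<'E'
from h import *
s=read_state();print(s["clock"],s["eef_pos"],s["eef_rot"],s["finger_gap"],s["finger_force"])
m=camera_model("wrist");im=camera("wrist");save("w2",im,None,1.25)
t=camera("top");save("t2",t,(200,80,520,320),2.5)
E
```

```text
4.1 [490.49721372 -23.30826285 199.56356903] [-3.14148617e+00  2.84346522e-04 -3.12437109e+00] 49.26159099342928 39.99202609062195
```

View pics/w2.png

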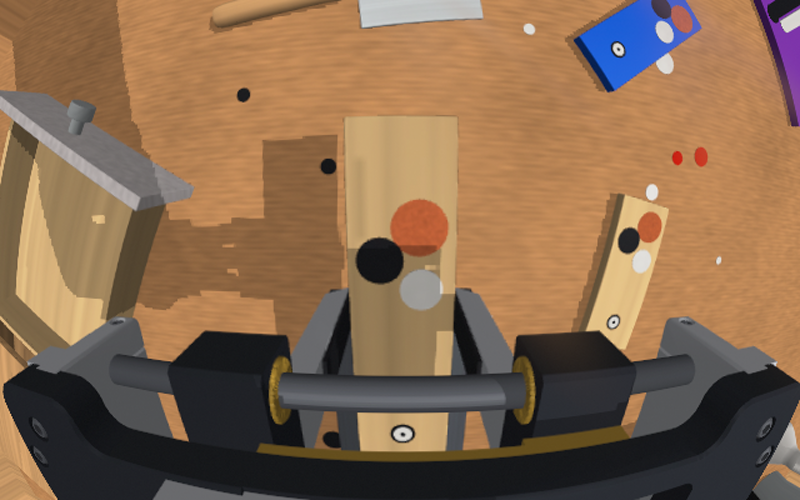

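The wrist view shows the board held level, with its ring at (402,433) and its -x edge at row 117 (scaled by 1.25). I'll compute the ring offset and refine the punch axis from both cameras.

```bash
python3 - <<'E'
from h import *
m=camera_model("wrist");s=read_state();e=s["eef_pos"]
for z in (111,113):
  print("ring rel TCP",(onz(m,402/1.25,433.5/1.25,z,True)-e).round(1),"tail mid",(onz(m,401/1.25,117/1.25,z,True)-e).round(1))
mt=camera_model("top");ms=camera_model("scene")
# knob top disc in scene0 (arm clear): dark blob
import cv2
out=[]
for n,mm,box in (("top0",mt,(302,138,325,162)),("scene0",ms,(280,186,302,208))):
    im=cv2.imread(f"pics/{n}.png");g=im.max(2);k=roi(g<60,*box);ys,xs=np.nonzero(k);print(n,xs.min(),xs.max(),ys.min(),ys.max(),len(xs),xs.mean(),ys.mean())
# knob scene: column centre constrains axis; intersect axis direction with top ray
P=onz(mt,313.23,151.05,210)
for y in np.arange(-30,-14,3.): print(y,[round(float(a),1) for a in proj(ms,(626.5,y,203))])
# bed edges from top0
im=cv2.imread("pics/top0.png");hsv=cv2.cvtColor(im,cv2.COLOR_BGR2HSV).astype(int)
k=(hsv[...,1]<70)&(hsv[...,2]<115)
L=[];R=[]
for r in range(168,193):
    c=np.nonzero(k[r,290:340])[0]+290; L.append(onz(mt,c.min()-.5,r,20)[:2]);R.append(onz(mt,c.max()+.5,r,20)[:2])
L=np.array(L);R=np.array(R);pl=np.polyfit(L[:,0],L[:,1],1);pr=np.polyfit(R[:,0],R[:,1],1)
print(np.degrees(np.arctan([pl[0],pr[0]])),np.polyval(pl,627),np.polyval(pr,627))
c=[np.nonzero(k[185:205,u])[0].max()+185.5 for u in range(304,326)]; print("front x",np.mean([onz(mt,u,r,20)[0] for u,r in zip(range(304,326),c)]))
E
```

```text
ring rel TCP [ 73.9   1.6 -88.4] tail mid [-90.9  -2.3 -88.4]
ring rel TCP [ 72.2   1.6 -86.4] tail mid [-90.7  -2.3 -86.4]
top0 307 320 144 158 158 313.23417721518985 151.12025316455697
scene0 285 296 191 205 97 289.9072164948454 198.79381443298968
-30.0 [290.1, 193.4]
-27.0 [290.7, 194.0]
-24.0 [291.3, 194.6]
-21.0 [292.0, 195.2]
-18.0 [292.6, 195.8]
-15.0 [293.2, 196.4]
[0.14389999 1.17346334] 31.13696515116761 -75.9714182726774
front x 514.7026749871754
```

Call:
carry_out(
  slide=[
    [0,0,-0.16],
    [0,-0.003,-0.284],
    [0,-0.003,-0.284],
    [0.1,-0.003,-0.284],
    [0.2,-0.003,-0.284],
    [0.256,-0.003,-0.284],
    [0.256,-0.003,-0.284],
    [0.256,-0.003,-0.305],
    [0.256,-0.003,-0.318],
    [0.256,-0.003,-0.318],
  ],
  dr=[
    [0,0,0],
    [0,0,0],
    [0,0,0],
    [0,0,0],
    [0,0,0],
    [0,0,0],
    [0,0,0],
    [0,0,0],
    [0,0,0],
    [0,0,0],
  ],
  gripper=[40,40,40,40,40,40,40,40,40,40],
)

```text
clock: 5.03
eef_pos: [553.8, -22.4, 119.5]
eef_rot: [3.141, -0.001, -3.121]
wrist_force: [0.5, 0.7, -1.0]
finger_gap: 49.6
finger_force: 40.0
```

```bash
python3 - <<'E'
from h import *
s=read_state();print(s["eef_pos"],s["eef_rot"],s["wrist_force"],s["finger_gap"])
t=camera("top");save("t3",t,(200,80,440,260),3.3)
print(*[(n,proj(camera_model("top"),p)) for n,p in (("tail",(463,-24,32)),("front",(513,-24,20)))])
E
```

```text
[553.83176783 -22.41903093 119.54663892] [ 3.14146009e+00 -6.23010162e-04 -3.12105902e+00] [ 0.53163096  0.65619548 -1.01455773] 49.58468991614567
('tail', (np.float64(314.4917319931579), np.float64(210.27316844279557))) ('front', (np.float64(314.15463658094336), np.float64(197.01808501799334)))
```

View pics/t3.png

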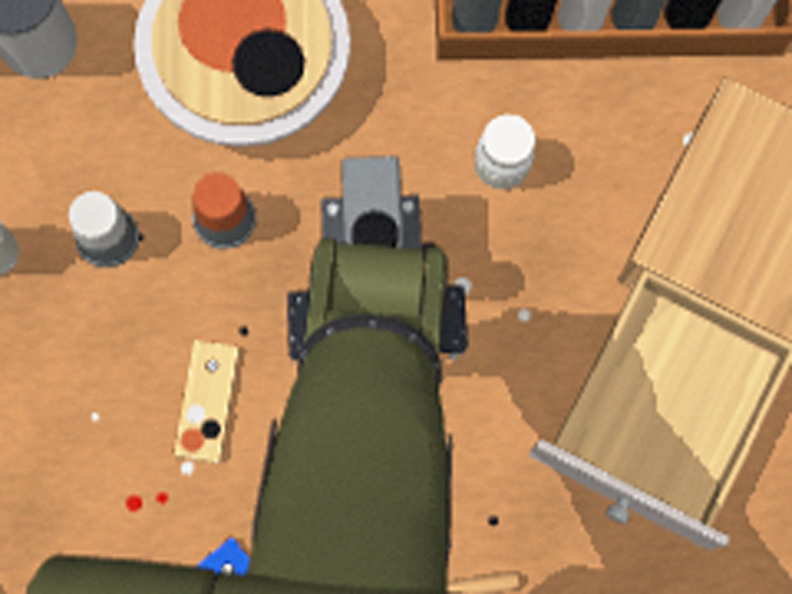

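The top view shows the arm over the board and the short board undisturbed. Now I release, back out, and look.

Call:
carry_out(
  slide=[
    [0,0,0],
    [0,0,0],
    [0,0,0],
    [0,0,0],
    [0,0,0.04],
    [0,0,0.12],
    [-0.08,0,0.28],
    [-0.2,0,0.44],
    [-0.36,0,0.6],
    [-0.5,0,0.75],
  ],
  dr=[
    [0,0,0],
    [0,0,0],
    [0,0,0],
    [0,0,0],
    [0,0,0],
    [0,0,0],
    [0,0,0],
    [0,0,0],
    [0,0,0],
    [0,0,0],
  ],
  gripper=[66,66,66,66,66,66,66,66,66,66],
)

```text
clock: 5.92
eef_pos: [452.5, -22.8, 283.0]
eef_rot: [-3.142, 0.001, -3.122]
wrist_force: [-0.1, 0.0, 0.0]
finger_gap: 61.9
finger_force: 0.0
```

Call:
carry_out(
  slide=[
    [-0.1,0,0.09],
    [-0.2,0,0.09],
    [-0.2,0,0.09],
  ],
  dr=[
    [0,0,0],
    [0,0,0],
    [0,0,0],
  ],
  gripper=[0,0,0],
)

```text
clock: 6.17
eef_pos: [401.4, -22.7, 305.7]
eef_rot: [-3.141, 0.003, -3.122]
wrist_force: [-0.4, -0.8, -0.2]
finger_gap: 45.6
finger_force: 0.0
```

```bash
python3 - <<'E'
from h import *
s=read_state();print(s["clock"],s["eef_pos"],s["eef_rot"],s["wrist_force"],s["finger_gap"])
m=camera_model("wrist");im=camera("wrist")
t=camera("top");sc=camera("scene")
a=cv2.resize(t[100:260,220:380],None,fx=2.5,fy=2.5,interpolation=2);b=cv2.resize(sc[170:330,220:380],None,fx=2.5,fy=2.5,interpolation=2)
save("c4",np.hstack([a,b]));save("w4",im)
np.savez("w4.npz",R=m["R"],t=m["t"])
E
```

```text
6.1667 [401.39103343 -22.68686336 305.65365851] [-3.14094863  0.00327798 -3.1216085 ] [-0.37605785 -0.78793605 -0.19973663] 45.58649773167416
```

View pics/c4.png

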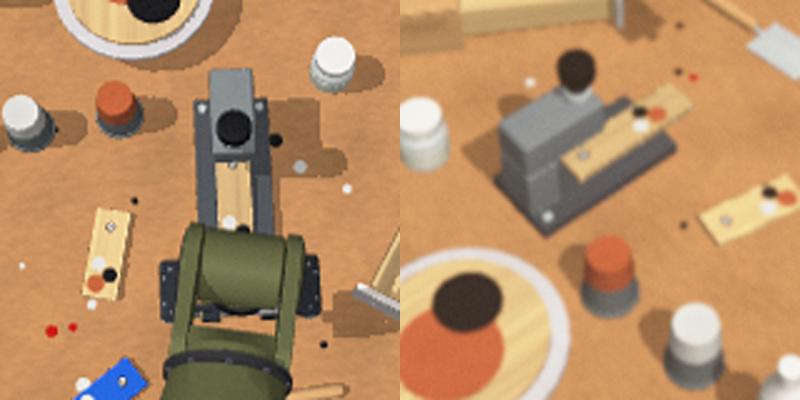

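The board lies flat and centred on the bed. The ring shows in the top crop at about (233,165) and in the scene crop at (583,156).

```bash
python3 - <<'E'
from h import *
mt=camera_model("top");ms=camera_model("scene")
print(onz(mt,220+233/2.5,100+165/2.5,32),onz(ms,220+183/2.5,170+156/2.5,32))
# refine ring px: dark/bright center in both
for n,mm,(u,v) in (("top",mt,(313,166)),("scene",ms,(293,232))):
    g=cv2.cvtColor(camera(n),cv2.COLOR_RGB2GRAY); print(n);print(g[v-5:v+6,u-6:u+7])
print(proj(mt,(628,-22.3,32)),proj(ms,(628,-22.3,32)), proj(mt,(608,-22.3,150)),proj(ms,(628,-22.3,210)))
E
```

```text
[624.88232058 -22.8837404   32.        ] [629.63606286 -20.29961423  32.        ]
top
[[101 101  97  95  96  94  93  94  92  92  82  77  80]
 [ 74  73  72  72  67  70  69  70  69  70  67  66  70]
 [ 69  65  68  68  70  71  70  66  66  63  67  65  65]
 [ 62  60  64  61  60  57  96  96  88  88  75  94 127]
 [173 180 180 182 117 164 177 131 168 180 182 140 152]
 [193 195 198 202 121 185 154 107 184 196 199 148 155]
 [191 192 194 197 180 161 141 162 185 193 195 144 152]
 [189 193 191 196 194 184 179 182 184 189 193 186 158]
 [190 190 193 196 193 191 188 182 180 189 193 195 198]
 [186 192 192 194 193 191 186 180 182 188 192 194 206]
 [187 189 193 194 192 192 187 180 179 190 191 193 205]]
scene
[[111 112 117 119 123 134 157 174 185 191 190 187 190]
 [113 112 122 140 147 154 174 186 188 192 190 190 195]
 [118 126 140 161 172 171 177 181 185 189 196 196 196]
 [142 155 168 178 177 175 174 175 177 187 195 199 199]
 [165 184 187 180 169 171 172 173 169 186 198 199 199]
 [182 191 190 180 161 167 172 176 171 185 196 200 200]
 [189 192 191 182 173 171 175 180 182 190 200 199 198]
 [187 193 192 193 190 184 187 191 192 197 198 199 196]
 [175 191 196 198 197 196 195 198 199 198 198 197 192]
 [155 180 194 200 200 199 200 199 196 196 192 188 182]
 [126 159 184 198 199 202 199 199 195 187 176 168 155]]
(np.float64(313.02022349882003), np.float64(165.16812687040493)) (np.float64(293.2395111196759), np.float64(231.7580337863409)) (np.float64(313.35764269783175), np.float64(161.73401480925656)) (np.float64(291.1850390705511), np.float64(193.57015924470403))
```

```bash
python3 -c "
from h import *
s=read_state();print(s['clock'],s['eef_pos'],s['eef_rot'],s['finger_gap'])"
```

```text
6.4167 [404.62737559 -22.85062558 303.3735157 ] [ 3.14147568e+00 -6.06874597e-04 -3.12151797e+00] 25.499402267548554
```

Call:
carry_out(
  slide=[
    [0,0,0.1],
    [0.12,0,0.1],
    [0.27,0,0.1],
    [0.43,0,0.1],
    [0.59,0,0.1],
    [0.75,0,0.1],
    [0.85,0.002,0.1],
    [0.894,0.002,0.1],
    [0.894,0.002,0.1],
    [0.894,0.002,0.1],
  ],
  dr=[
    [0,0,0],
    [0,0,0],
    [0,0,0],
    [0,0,0],
    [0,0,0],
    [0,0,0],
    [0,0,0],
    [0,0,0],
    [0,0,0],
    [0,0,0],
  ],
  gripper=[0,0,0,0,0,0,0,0,0,0],
)

```text
clock: 7.25
eef_pos: [627.8, -22.3, 327.0]
eef_rot: [3.141, -0.002, -3.121]
wrist_force: [-0.9, 0.3, 0.1]
finger_gap: 0.5
finger_force: 0.0
```

Call:
carry_out(
  slide=[
    [0,0,-0.06],
    [0,0,-0.09],
    [0,0,-0.12],
    [0,0,-0.145],
    [0,0,-0.16],
    [0,0,-0.166],
    [0,0,-0.166],
  ],
  dr=[
    [0,0,0],
    [0,0,0],
    [0,0,0],
    [0,0,0],
    [0,0,0],
    [0,0,0],
    [0,0,0],
  ],
  gripper=[0,0,0,0,0,0,0],
)

```text
clock: 7.83
eef_pos: [627.0, -22.3, 287.8]
eef_rot: [-3.142, -0.0, -3.122]
wrist_force: [-5.5, 0.3, 8.2]
finger_gap: 0.6
finger_force: 4.1
```

Call:
carry_out(
  slide=[
    [0,0,-0.01],
    [0,0,-0.016],
    [0,0,-0.016],
    [0,0,-0.016],
  ],
  dr=[
    [0,0,0],
    [0,0,0],
    [0,0,0],
    [0,0,0],
  ],
  gripper=[0,0,0,0],
)

```text
clock: 8.17
eef_pos: [627.0, -22.3, 287.1]
eef_rot: [-3.141, 0.003, -3.121]
wrist_force: [-15.5, 0.3, 30.8]
finger_gap: 0.5
finger_force: 15.2
```

Call:
carry_out(
  slide=[
    [0,0,0],
    [0,0,0],
    [0,0,0.05],
    [0,0,0.12],
    [0,0,0.17],
    [-0.12,0,0.17],
    [-0.28,0,0.17],
    [-0.44,0,0.17],
    [-0.6,0,0.17],
    [-0.7,0,0.17],
  ],
  dr=[
    [0,0,0],
    [0,0,0],
    [0,0,0],
    [0,0,0],
    [0,0,0],
    [0,0,0],
    [0,0,0],
    [0,0,0],
    [0,0,0],
    [0,0,0],
  ],
  gripper=[0,0,0,0,0,70,70,70,70,70],
)

```text
clock: 9.0
eef_pos: [449.3, -22.2, 325.3]
eef_rot: [-3.142, -0.0, -3.122]
wrist_force: [0.4, 0.2, 1.2]
finger_gap: 30.4
finger_force: 0.0
```

```bash
python3 - <<'E'
from h import *
t=camera("top");sc=camera("scene");w=camera("wrist")
a=cv2.resize(t[100:260,220:380],None,fx=2.5,fy=2.5,interpolation=2);b=cv2.resize(sc[170:330,220:380],None,fx=2.5,fy=2.5,interpolation=2)
save("c5",np.hstack([a,b]));save("w5",w)
s=read_state();print(s['clock'],s['eef_pos'],s['eef_rot'],s['finger_gap'])
m=camera_model("wrist");
mt=camera_model("top")
# drawer corners finer, from undisturbed top0 picture: save zoom
save("d0",cv2.cvtColor(cv2.imread("pics/top0.png"),cv2.COLOR_BGR2RGB),(355,95,485,250),3.8)
for d in (-92,72): print(d,proj(m,(554.3+d,-22.5,32),True))
E
```

```text
9.15 [451.44246629 -22.32758153 326.32116952] [-3.14130431e+00  1.79503762e-03 -3.12181621e+00] 42.00396601577875
-92 (np.float64(321.0767320634979), np.float64(193.99394159866134))
72 (np.float64(318.7530544926614), np.float64(306.5118791429061))
```

View pics/w5.png

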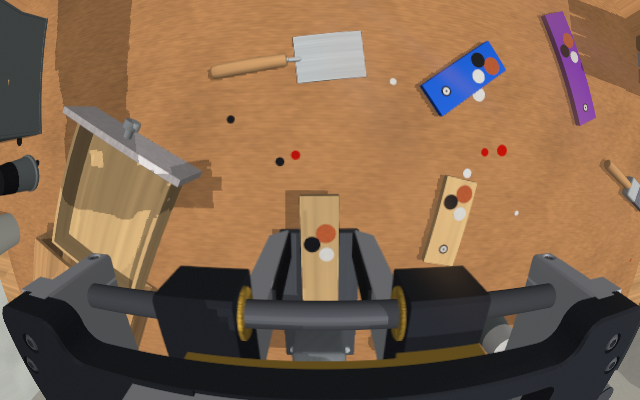

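View pics/d0.png

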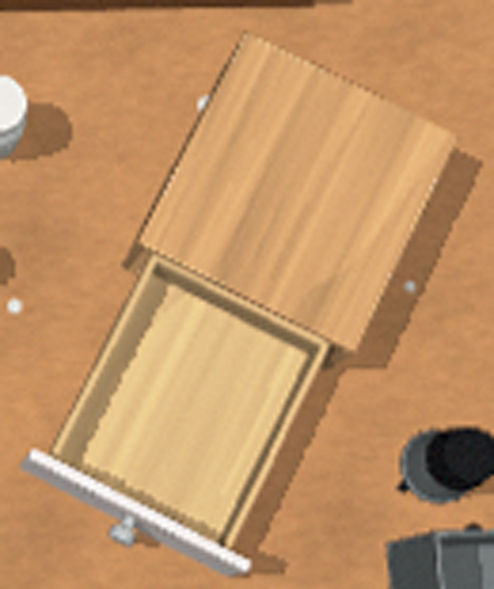

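The wrist view shows the long board on the bed and the short board still lying as before. The drawer zoom shows the inside fully exposed, with its rear wall visible just in front of the unit. Next I compute the drawer pose.

```bash
python3 - <<'E'
from h import *
m=camera_model("top")
f=lambda u,v,z:onz(m,355+u/3.8,95+v/3.8,z)[:2].round(1)
for n,a in dict(wallL_front=(55,452,58),wallL_back=(150,258,58),wallR_front=(231,540,58),wallR_back=(332,345,58),floorBL=(165,284,18),floorBR=(311,353,18),floorFR=(212,538,18),frontTopL_in=(37,450,80),frontTopR_in=(250,560,80),frontTopL_out=(24,460,80),frontTopR_out=(238,574,80),knob=(122,532,50),unitFL=(140,243,85),unitFR=(356,352,85),unitBL=(245,33,85),unitBR=(456,136,85)).items(): print(n,f(*a))
E
```

```text
wallL_front [ 442.2 -214.4]
wallL_back [ 623.7 -312.2]
wallR_front [ 358.5 -370.2]
wallR_back [ 537.1 -476.6]
floorBL [ 608.5 -333.9]
floorBR [ 538.  -469.3]
floorFR [ 364. -363.]
frontTopL_in [ 441.2 -195. ]
frontTopR_in [ 338.6 -380.2]
frontTopL_out [ 432.4 -182.9]
frontTopR_out [ 326.5 -368.6]
knob [ 368.5 -273.2]
unitFL [ 630.9 -297.9]
unitFR [ 524.5 -488.8]
unitBL [ 834.6 -409.3]
unitBR [ 728.7 -600. ]
```

Call:
carry_out(
  slide=[
    [0.13,0,-0.1],
    [0.25,0,-0.2],
    [0.36,0,-0.3],
    [0.412,0,-0.45],
    [0.412,0,-0.6],
    [0.412,0,-0.74],
    [0.412,0,-0.8],
    [0.412,0,-0.826],
    [0.412,0,-0.826],
  ],
  dr=[
    [0,0,0],
    [0,0,0],
    [0,0,0],
    [0,0,0],
    [0,0,0],
    [0,0,0],
    [0,0,0],
    [0,0,0],
    [0,0,0],
  ],
  gripper=[70,70,70,70,70,70,70,70,70],
)

```text
clock: 9.9
eef_pos: [555.7, -22.2, 118.2]
eef_rot: [3.141, -0.003, -3.121]
wrist_force: [0.2, -0.4, -1.6]
finger_gap: 66.0
finger_force: 0.0
```

Call:
carry_out(
  slide=[
    [0,0,0],
    [0,0,0],
    [0,0,0],
    [0,0,0],
    [0,0,0],
    [0,0,0.016],
    [0,0,0.032],
    [0,0,0.032],
  ],
  dr=[
    [0,0,0],
    [0,0,0],
    [0,0,0],
    [0,0,0],
    [0,0,0],
    [0,0,0],
    [0,0,0],
    [0,0,0],
  ],
  gripper=[40,40,40,40,40,40,40,40],
  newtons=40,
)

```text
clock: 10.57
eef_pos: [555.9, -22.4, 128.1]
eef_rot: [-3.141, 0.001, -3.122]
wrist_force: [0.5, 0.0, -0.6]
finger_gap: 49.6
finger_force: 40.0
```

Call:
carry_out(
  slide=[
    [-0.1,0,0],
    [-0.25,0,0],
    [-0.33,0,0.05],
    [-0.33,-0.12,0.2],
    [-0.33,-0.28,0.25],
    [-0.32,-0.44,0.25],
    [-0.31,-0.6,0.25],
    [-0.3,-0.75,0.25],
    [-0.3,-0.9,0.25],
  ],
  dr=[
    [0,0,0],
    [0,0,0],
    [0,0,0],
    [0,0,-0.016],
    [0,0,-0.032],
    [0,0,-0.048],
    [0,0,-0.064],
    [0,0,-0.08],
    [0,0,-0.0844],
  ],
  gripper=[40,40,40,40,40,40,40,40,40],
)

```text
clock: 11.32
eef_pos: [480.4, -249.6, 190.1]
eef_rot: [-3.142, 0.001, 2.625]
wrist_force: [0.4, 0.1, -0.9]
finger_gap: 49.5
finger_force: 40.0
```

```bash
python3 - <<'E'
from h import *
s=read_state();print(s['clock'],s['eef_pos'],s['eef_rot'],s['finger_gap'],s['finger_force'])
E
```

```text
11.3167 [ 480.4104566  -249.58721268  190.07948912] [-3.14158216e+00  1.09520665e-03  2.62497909e+00] 49.46493971049499 39.99664306640625
```

Call:
carry_out(
  slide=[
    [0.01,-0.15,0],
    [0.02,-0.3,0],
    [0.02,-0.362,0],
    [0.02,-0.362,0],
    [0.02,-0.362,-0.12],
    [0.02,-0.362,-0.22],
    [0.02,-0.362,-0.27],
    [0.02,-0.362,-0.288],
    [0.02,-0.362,-0.288],
  ],
  dr=[
    [0,0,0],
    [0,0,0],
    [0,0,0],
    [0,0,0],
    [0,0,0],
    [0,0,0],
    [0,0,0],
    [0,0,0],
    [0,0,0],
  ],
  gripper=[40,40,40,40,40,40,40,40,40],
)

```text
clock: 12.07
eef_pos: [486.0, -337.3, 118.0]
eef_rot: [3.141, 0.0, 2.632]
wrist_force: [-0.1, -0.7, 0.1]
finger_gap: 49.3
finger_force: 40.0
```

Call:
carry_out(
  slide=[
    [0,0,-0.004],
    [0,0,-0.004],
    [0,0,-0.004],
    [0,0,-0.004],
    [0,0,0.05],
    [0,0,0.2],
    [0,0,0.36],
    [0,0.16,0.4],
    [0,0.32,0.4],
    [0,0.48,0.4],
  ],
  dr=[
    [0,0,0],
    [0,0,0],
    [0,0,0],
    [0,0,0],
    [0,0,0],
    [0,0,0],
    [0,0,0],
    [0,0,0],
    [0,0,0],
    [0,0,0],
  ],
  gripper=[66,66,66,66,66,66,66,66,66,66],
)

```text
clock: 12.9
eef_pos: [485.3, -216.7, 218.7]
eef_rot: [3.141, 0.002, 2.63]
wrist_force: [0.7, 1.0, 0.4]
finger_gap: 62.1
finger_force: 0.0
```

Call:
carry_out(
  slide=[
    [0,0.16,0],
    [0,0.32,0],
    [0,0.48,0],
    [0,0.64,0],
    [0,0.8,0],
    [0,0.96,0],
    [0,0.96,0],
  ],
  dr=[
    [0,0,0.015],
    [0,0,0.03],
    [0,0,0.045],
    [0,0,0.054],
    [0,0,0.054],
    [0,0,0.054],
    [0,0,0.054],
  ],
  gripper=[80,80,80,80,80,80,80],
)

```text
clock: 13.48
eef_pos: [485.1, 27.4, 218.0]
eef_rot: [3.141, 0.0, 2.975]
wrist_force: [0.8, -0.1, 0.2]
finger_gap: 75.3
finger_force: 0.0
```

Call:
carry_out(
  slide=[
    [-0.02,0.16,0],
    [-0.04,0.32,0],
    [-0.052,0.48,0],
    [-0.052,0.56,0],
    [-0.052,0.56,0],
  ],
  dr=[
    [0,0,0],
    [0,0,0],
    [0,0,0],
    [0,0,0],
    [0,0,0],
  ],
  gripper=[80,80,80,80,80],
)

```text
clock: 13.9
eef_pos: [472.2, 165.2, 217.8]
eef_rot: [3.141, 0.0, 2.974]
wrist_force: [-0.1, -0.3, -1.2]
finger_gap: 75.4
finger_force: 0.0
```

```bash
python3 - <<'E'
from h import *
t=camera("top");w=camera("wrist")
a=cv2.resize(t[130:260,350:480],None,fx=3,fy=3,interpolation=2);b=w[:,200:600][:390]
save("c6",np.hstack([a,b[:390]]))
s=read_state();print(s['clock'],s['eef_pos'],s['eef_rot'],s['finger_gap'])
m=camera_model("wrist");print(proj(m,(542.5,156.2,12),True),proj(m,(*s['eef_pos'][:2],12),True))
E
```

```text
14.0 [472.43649335 162.35327    217.62922933] [-3.14143456e+00  6.98207521e-05  2.97210501e+00] 75.37973152529214
(np.float64(327.1306889376917), np.float64(269.3976881275436)) (np.float64(321.60855673638457), np.float64(203.34183566756835))
```

View pics/c6.png

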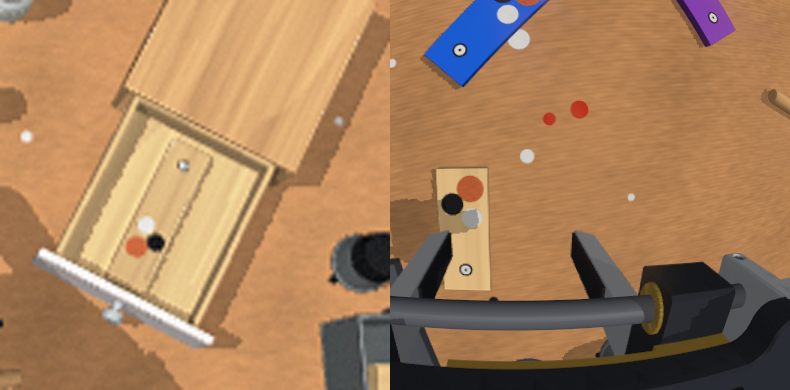

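The top crop shows the long board flat in the drawer. The wrist view shows the short board was knocked sideways: its ring is at (275,269) and its tail edge at about row 168, column 272. I'll recompute its pose.

```bash
python3 - <<'E'
from h import *
m=camera_model("wrist");s=read_state();print(s['eef_pos'],s['eef_rot'])
w=camera("wrist")
hsv=cv2.cvtColor(w,cv2.COLOR_RGB2HSV).astype(int)
f=lambda u,v:onz(m,u-190,v,12,True)[:2]
r=f(465.5,269.5)
c=[f(436,168),f(488,168),f(490,290),f(445,290)]
print("ring",r,"corners",np.round(c,1))
t=(c[0]+c[1])/2; h=(c[2]+c[3])/2
d=r-t;print("tail-ring",np.hypot(*d),np.degrees(np.arctan2(*d[::-1])), "sides",[np.degrees(np.arctan2(*(b-a)[::-1])) for a,b in ((c[0],c[3]),(c[1],c[2]))])
u=d/np.hypot(*d);g=r-70*u;print("grasp",g,"delta",g-s['eef_pos'][:2])
E
```

```text
[472.43649335 162.35327    217.62922933] [-3.14143456e+00  6.98207521e-05  2.97210501e+00]
ring [534.15295546 103.34187418] corners [[426.1  97.2]
 [435.1 146.3]
 [562.2 123.8]
 [555.4  75.3]]
tail-ring 105.21394332869222 -10.061125097287022 sides [np.float64(-9.576969366150426), np.float64(-10.033658990164009)]
grasp [465.22941974 115.57078355] delta [ -7.20707361 -46.78248645]
```

Call:
carry_out(
  slide=[
    [-0.029,-0.16,0],
    [-0.029,-0.187,0],
    [-0.029,-0.187,0],
    [-0.029,-0.187,-0.15],
    [-0.029,-0.187,-0.3],
    [-0.029,-0.187,-0.42],
    [-0.029,-0.187,-0.472],
    [-0.029,-0.187,-0.472],
  ],
  dr=[
    [0,0,0],
    [0,0,0],
    [0,0,0],
    [0,0,0],
    [0,0,0],
    [0,0,0],
    [0,0,0],
    [0,0,0],
  ],
  gripper=[80,80,80,80,80,80,80,80],
)

```text
clock: 14.72
eef_pos: [465.1, 115.2, 98.4]
eef_rot: [-3.141, -0.003, 2.969]
wrist_force: [0.0, 0.0, -0.3]
finger_gap: 75.4
finger_force: 0.0
```

Call:
carry_out(
  slide=[
    [0,0,0],
    [0,0,0],
    [0,0,0],
    [0,0,0],
    [0,0,0],
    [0,0,0],
    [0,0,0],
    [0,0,0.05],
    [0,0,0.2],
    [0,0,0.4],
  ],
  dr=[
    [0,0,0],
    [0,0,0],
    [0,0,0],
    [0,0,0],
    [0,0,0],
    [0,0,0],
    [0,0,0],
    [0,0,0],
    [0,0,0],
    [0,0,0],
  ],
  gripper=[40,40,40,40,40,40,40,40,40,40],
  newtons=40,
)

```text
clock: 15.55
eef_pos: [464.3, 115.3, 190.8]
eef_rot: [-3.14, -0.004, 2.971]
wrist_force: [0.1, -0.3, -0.7]
finger_gap: 49.6
finger_force: 40.0
```

Call:
carry_out(
  slide=[
    [0.02,-0.15,0],
    [0.05,-0.3,0],
    [0.08,-0.45,0],
    [0.1,-0.552,0],
    [0.1,-0.552,0],
    [0.1,-0.552,0],
  ],
  dr=[
    [0,0,0.01],
    [0,0,0.02],
    [0,0,0.03],
    [0,0,0.03],
    [0,0,0.03],
    [0,0,0.03],
  ],
  gripper=[40,40,40,40,40,40],
)

```text
clock: 16.05
eef_pos: [490.2, -23.5, 191.1]
eef_rot: [3.141, -0.0, -3.127]
wrist_force: [-0.3, 0.9, -0.4]
finger_gap: 49.6
finger_force: 40.0
```

```bash
python3 - <<'E'
from h import *
w=camera("wrist");save("w7",w,(160,0,480,400),1.4)
s=read_state();print(s['clock'],s['eef_pos'],s['eef_rot'],s['finger_gap'],s['finger_force'])
E
```

```text
16.1 [490.10028828 -22.52319291 191.07483142] [ 3.14135478e+00 -4.81195410e-04 -3.12521040e+00] 49.38964921510506 39.970627427101135
```

View pics/w7.png

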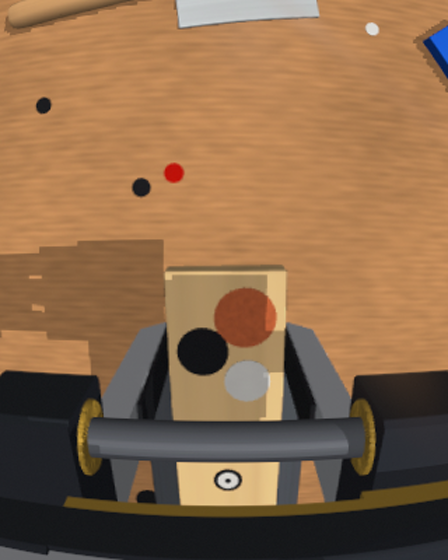

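The wrist view shows the short board gripped, with its ring at (228,480) and tail edge at row 270 in the 1.4x crop. I'll compute the offset and any tilt.

```bash
python3 - <<'E'
from h import *
m=camera_model("wrist");s=read_state();e=s['eef_pos'];print(e, "cam",-np.array(m["R"]).T@np.array(m["t"])-e)
for z in (103,105,107):
  r=onz(m,322.9,342.9,z,True)-e;t=onz(m,321.4,192.9,z,True)-e;print(z,r[:2].round(1),t[:2].round(1),np.hypot(*(r-t)).round(1))
E
```

```text
[490.10028828 -22.52319291 191.07483142] cam [-72.63064164  -1.45061902  81.99858385]Traceback (most recent call last):
  File "<stdin>", line 4, in <module>
TypeError: return arrays must be of ArrayType
```

```bash
python3 - <<'E'
from h import *
m=camera_model("wrist");s=read_state();e=s['eef_pos']
for z in (102,104,106):
  r=(onz(m,322.9,342.9,z,True)-e)[:2];t=(onz(m,321.4,192.9,z,True)-e)[:2];print(z,r.round(1),t.round(1),np.linalg.norm(r-t).round(1))
E
```

```text
102 [70.7  2.2] [-35.6  -0.7] 106.3
104 [69.   2.2] [-36.1  -0.7] 105.1
106 [67.3  2.1] [-36.5  -0.7] 103.8
```

Call:
carry_out(
  slide=[
    [0,-0.008,-0.14],
    [0,-0.008,-0.256],
    [0,-0.008,-0.256],
    [0.12,-0.008,-0.256],
    [0.23,-0.008,-0.256],
    [0.274,-0.008,-0.256],
    [0.274,-0.008,-0.256],
    [0.274,-0.008,-0.28],
    [0.274,-0.008,-0.29],
    [0.274,-0.008,-0.29],
  ],
  dr=[
    [0,0,0],
    [0,0,0],
    [0,0,0],
    [0,0,0],
    [0,0,0],
    [0,0,0],
    [0,0,0],
    [0,0,0],
    [0,0,0],
    [0,0,0],
  ],
  gripper=[40,40,40,40,40,40,40,40,40,40],
)

```text
clock: 16.93
eef_pos: [558.2, -24.0, 119.4]
eef_rot: [3.141, 0.0, -3.124]
wrist_force: [0.6, 2.8, 4.4]
finger_gap: 49.2
finger_force: 40.0
```

Call:
carry_out(
  slide=[
    [0,0,0],
    [0,0,0],
    [0,0,0],
    [0,0,0],
    [0,0,0.04],
    [0,0,0.12],
    [-0.08,0,0.28],
    [-0.2,0,0.44],
    [-0.36,0,0.6],
    [-0.5,0,0.75],
  ],
  dr=[
    [0,0,0],
    [0,0,0],
    [0,0,0],
    [0,0,0],
    [0,0,0],
    [0,0,0],
    [0,0,0],
    [0,0,0],
    [0,0,0],
    [0,0,0],
  ],
  gripper=[66,66,66,66,66,66,66,66,66,66],
)

```text
clock: 17.77
eef_pos: [456.7, -24.5, 282.0]
eef_rot: [-3.142, 0.0, -3.124]
wrist_force: [0.4, -0.2, 1.1]
finger_gap: 62.0
finger_force: 0.0
```

Call:
carry_out(
  slide=[
    [-0.16,0,0.09],
    [-0.2,0,0.09],
    [-0.2,0,0.09],
    [-0.2,0,0.09],
  ],
  dr=[
    [0,0,0],
    [0,0,0],
    [0,0,0],
    [0,0,0],
  ],
  gripper=[0,0,0,0],
)

```text
clock: 18.1
eef_pos: [408.2, -24.6, 303.5]
eef_rot: [-3.141, 0.002, -3.124]
wrist_force: [-0.0, -0.1, 0.5]
finger_gap: 39.0
finger_force: 0.0
```

```bash
python3 - <<'E'
from h import *
t=camera("top");sc=camera("scene")
a=cv2.resize(t[120:240,260:380],None,fx=3.3,fy=3.3,interpolation=2);b=cv2.resize(sc[190:310,230:350],None,fx=3.3,fy=3.3,interpolation=2)
save("c8",np.hstack([a,b]))
s=read_state();print(s['clock'],s['eef_pos'],s['eef_rot'],s['finger_gap'])
E
```

```text
18.2 [408.81892246 -24.61121843 302.44802025] [ 3.14150951e+00 -4.89225471e-04 -3.12411277e+00] 30.855251847987937
```

View pics/c8.png

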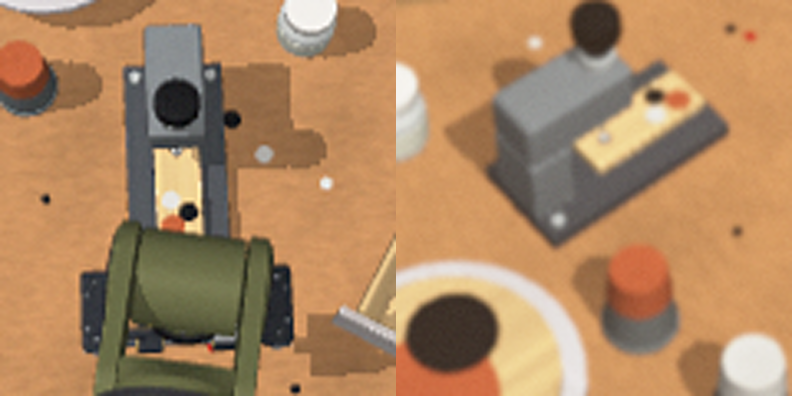

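The ring is at (176,149) in the top crop and (208,137) in the scene crop, within a pixel of the projected punch point. Now I press.

Call:
carry_out(
  slide=[
    [0,0,0.1],
    [0.12,0,0.1],
    [0.27,0,0.1],
    [0.43,0,0.1],
    [0.59,0.005,0.1],
    [0.75,0.009,0.1],
    [0.84,0.009,0.1],
    [0.875,0.009,0.1],
    [0.875,0.009,0.1],
    [0.875,0.009,0.1],
  ],
  dr=[
    [0,0,0],
    [0,0,0],
    [0,0,0],
    [0,0,0],
    [0,0,0],
    [0,0,0],
    [0,0,0],
    [0,0,0],
    [0,0,0],
    [0,0,0],
  ],
  gripper=[0,0,0,0,0,0,0,0,0,0],
)

```text
clock: 19.03
eef_pos: [627.4, -22.2, 325.9]
eef_rot: [3.141, -0.003, -3.124]
wrist_force: [-1.4, 0.4, -0.0]
finger_gap: 0.7
finger_force: 0.0
```

Call:
carry_out(
  slide=[
    [0,0,-0.06],
    [0,0,-0.09],
    [0,0,-0.12],
    [0,0,-0.145],
    [0,0,-0.16],
    [0,0,-0.17],
    [0,0,-0.178],
    [0,0,-0.178],
    [0,0,-0.178],
    [0,0,-0.178],
  ],
  dr=[
    [0,0,0],
    [0,0,0],
    [0,0,0],
    [0,0,0],
    [0,0,0],
    [0,0,0],
    [0,0,0],
    [0,0,0],
    [0,0,0],
    [0,0,0],
  ],
  gripper=[0,0,0,0,0,0,0,0,0,0],
)

```text
clock: 19.87
eef_pos: [626.5, -22.3, 287.2]
eef_rot: [-3.141, 0.003, -3.124]
wrist_force: [-15.7, 1.0, 30.3]
finger_gap: 0.6
finger_force: 15.1
```

Call:
carry_out(
  slide=[
    [0,0,0.05],
    [0,0,0.12],
    [0,0,0.17],
    [-0.12,0,0.17],
    [-0.28,0,0.17],
    [-0.4,0,0.17],
    [-0.5,0,0.17],
    [-0.5,0,0.17],
    [-0.5,0,0.17],
    [-0.5,0,0.17],
  ],
  dr=[
    [0,0,0],
    [0,0,0],
    [0,0,0],
    [0,0,0],
    [0,0,0],
    [0,0,0],
    [0,0,0],
    [0,0,0],
    [0,0,0],
    [0,0,0],
  ],
  gripper=[0,0,0,70,70,70,70,70,70,70],
)

```text
clock: 20.7
eef_pos: [502.4, -22.4, 325.9]
eef_rot: [-3.142, 0.001, -3.124]
wrist_force: [-0.2, 0.0, -1.3]
finger_gap: 43.6
finger_force: 0.0
```

```bash
python3 - <<'E'
from h import *
s=read_state();print(s['clock'],s['eef_pos'],s['eef_rot'],s['finger_gap'])
m=camera_model("wrist");w=camera("wrist")
hsv=cv2.cvtColor(w,cv2.COLOR_RGB2HSV).astype(int)
# tail of short on bed: expect
print("expect tail px",proj(m,(522.4,-25,32),True))
k=(hsv[...,0]>=16)&(hsv[...,0]<=26)&(hsv[...,1]<130)&(hsv[...,2]>110)
ys,xs=np.nonzero(roi(k,280,150,370,300));print(xs.min(),xs.max(),ys.min(),ys.max(),len(xs))
E
```

```text
20.7 [502.35688954 -22.3799913  325.91034792] [-3.14151070e+00  6.99160085e-04 -3.12419254e+00] 43.627834652985
expect tail px (np.float64(318.9634624841899), np.float64(201.45912020059745))
299 338 200 291 2852
```

Call:
carry_out(
  slide=[
    [0.1,-0.008,0],
    [0.224,-0.008,-0.05],
    [0.224,-0.008,-0.2],
    [0.224,-0.008,-0.35],
    [0.224,-0.008,-0.5],
    [0.224,-0.008,-0.65],
    [0.224,-0.008,-0.76],
    [0.224,-0.008,-0.81],
    [0.224,-0.008,-0.826],
    [0.224,-0.008,-0.826],
  ],
  dr=[
    [0,0,0],
    [0,0,0],
    [0,0,0],
    [0,0,0],
    [0,0,0],
    [0,0,0],
    [0,0,0],
    [0,0,0],
    [0,0,0],
    [0,0,0],
  ],
  gripper=[70,70,70,70,70,70,70,70,70,70],
)

```text
clock: 21.58
eef_pos: [558.3, -24.3, 118.8]
eef_rot: [3.141, -0.002, -3.124]
wrist_force: [0.3, 0.8, 0.9]
finger_gap: 65.8
finger_force: 0.0
```

Call:
carry_out(
  slide=[
    [0,0,0],
    [0,0,0],
    [0,0,0],
    [0,0,0],
    [0,0,0],
    [0,0,0.016],
    [0,0,0.032],
    [0,0,0.032],
  ],
  dr=[
    [0,0,0],
    [0,0,0],
    [0,0,0],
    [0,0,0],
    [0,0,0],
    [0,0,0],
    [0,0,0],
    [0,0,0],
  ],
  gripper=[40,40,40,40,40,40,40,40],
  newtons=40,
)

```text
clock: 22.25
eef_pos: [558.2, -24.4, 128.1]
eef_rot: [-3.141, 0.001, -3.124]
wrist_force: [0.5, 0.3, -0.9]
finger_gap: 49.5
finger_force: 40.0
```

Call:
carry_out(
  slide=[
    [-0.1,0,0],
    [-0.25,0,0],
    [-0.36,0,0.05],
    [-0.38,-0.12,0.2],
    [-0.38,-0.28,0.28],
    [-0.38,-0.44,0.28],
    [-0.38,-0.6,0.28],
    [-0.38,-0.75,0.28],
    [-0.38,-0.88,0.28],
    [-0.38,-0.88,0.28],
  ],
  dr=[
    [0,0,0],
    [0,0,0],
    [0,0,0],
    [0,0,-0.016],
    [0,0,-0.032],
    [0,0,-0.048],
    [0,0,-0.064],
    [0,0,-0.08],
    [0,0,-0.0844],
    [0,0,-0.0844],
  ],
  gripper=[40,40,40,40,40,40,40,40,40,40],
)

```text
clock: 23.08
eef_pos: [462.4, -249.1, 197.3]
eef_rot: [-3.141, 0.001, 2.623]
wrist_force: [0.9, 0.2, 0.3]
finger_gap: 49.7
finger_force: 40.0
```

```bash
python3 - <<'E'
from h import *
s=read_state();print(s['clock'],s['eef_pos'],s['eef_rot'],s['finger_gap'],s['finger_force'])
m=camera_model("top")
f=lambda u,v:onz(m,350+u/3,130+v/3,30)[:2]
r=f(183.5,165);d=[f(146,225),f(155,242),f(136,246)]
e=[f(176,137),f(213,156),f(150,292),f(112,268)]
print("ring",r.round(1),"corners",np.round(e,1),"mean",np.mean(e,0).round(1))
a=np.radians(-29.2);print("centre from ring",(r-70*np.array([np.cos(a),np.sin(a)])).round(1))
w=camera("wrist");save("w9",w,(120,0,520,400),1.4)
E
```

```text
23.0833 [ 462.44541949 -249.05556558  197.30049583] [-3.14086704e+00  1.08798945e-03  2.62268732e+00] 49.68894556418935 39.97045576572418
ring [ 548.1 -373.7] corners [[ 582.7 -366.9]
 [ 558.4 -409.9]
 [ 396.3 -324.1]
 [ 425.6 -280.9]] mean [ 490.8 -345.5]
centre from ring [ 486.9 -339.5]
```

View pics/w9.png

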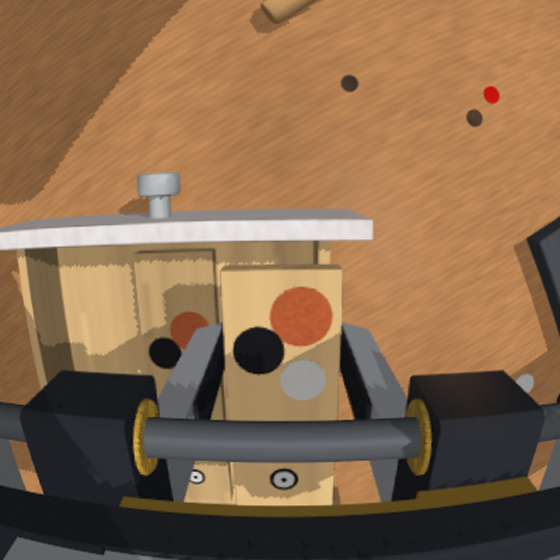

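The wrist view shows the short board held. The long board lies in the drawer with its ring at (196,478) and tail edge at (175,254). I'll get its pose from this view.

```bash
python3 - <<'E'
from h import *
s=read_state();e=s['eef_pos'][:2];print(s['eef_pos'],s['eef_rot'])
m=camera_model("wrist")
f=lambda u,v,z:onz(m,120+u/1.4,v/1.4,z,True)[:2]
r=f(196,478,30);t=f(175,254,30);d=r-t;L=np.hypot(*d);a=np.degrees(np.arctan2(*d[::-1]));print("long ring",r,"tail",t,L,a)
u=d/L;c=(r-70*u+t+95*u)/2;print("centre",c)
rs=f(284,479,110)-e;ts=f(281,269,110)-e;ds=rs-ts;print("short rel",rs,ts,np.hypot(*ds),np.degrees(np.arctan2(*ds[::-1])))
us=ds/np.hypot(*ds);sc=rs-40*us;print("TCP target",c-sc,"delta",c-sc-e)
E
```

```text
[ 462.4733377  -246.62216215  196.96648817] [-3.14144744e+00 -1.50840921e-04  2.62500417e+00]
long ring [ 549.98986992 -369.3521721 ] tail [ 406.11978532 -288.35022359] 165.1057749019712 -29.380445751896545
centre [ 488.94709385 -334.98377774]
short rel [ 59.84547616 -33.4283774 ] [-31.97693917  17.03497919] 104.7755043590902 -28.792120274330586
TCP target [ 464.15653474 -320.82072649] delta [  1.68319704 -74.19856434]
```

Call:
carry_out(
  slide=[
    [0.007,-0.15,0],
    [0.007,-0.297,0],
    [0.007,-0.297,0],
    [0.007,-0.297,-0.1],
    [0.007,-0.297,-0.2],
    [0.007,-0.297,-0.25],
    [0.007,-0.297,-0.264],
    [0.007,-0.297,-0.27],
    [0.007,-0.297,-0.27],
  ],
  dr=[
    [0,0,0],
    [0,0,0],
    [0,0,0],
    [0,0,0],
    [0,0,0],
    [0,0,0],
    [0,0,0],
    [0,0,0],
    [0,0,0],
  ],
  gripper=[40,40,40,40,40,40,40,40,40],
)

```text
clock: 23.88
eef_pos: [465.2, -317.9, 130.2]
eef_rot: [3.142, 0.0, 2.63]
wrist_force: [-0.0, -0.1, -1.2]
finger_gap: 49.4
finger_force: 40.0
```

Call:
carry_out(
  slide=[
    [0,0,0],
    [0,0,0],
    [0,0,0],
    [0,0,0],
    [0,0,0],
    [0,0,0.05],
    [0,0,0.2],
    [0,0,0.36],
    [0,0,0.4],
    [0,0,0.4],
  ],
  dr=[
    [0,0,0],
    [0,0,0],
    [0,0,0],
    [0,0,0],
    [0,0,0],
    [0,0,0],
    [0,0,0],
    [0,0,0],
    [0,0,0],
    [0,0,0],
  ],
  gripper=[66,66,66,66,66,66,66,66,66,66],
)

```text
clock: 24.72
eef_pos: [465.5, -319.1, 234.1]
eef_rot: [-3.141, 0.007, 2.629]
wrist_force: [-0.2, -0.1, -0.6]
finger_gap: 62.1
finger_force: 0.0
```

```bash
python3 - <<'E'
from h import *
s=read_state();print(s['clock'],s['eef_pos'],s['eef_rot'],s['finger_gap'])
w=camera("wrist");save("w10",w)
E
```

```text
24.7167 [ 465.48722787 -319.14495095  234.0655277 ] [-3.14057087  0.00662101  2.62883177] 62.1421800413802
```

View pics/w10.png

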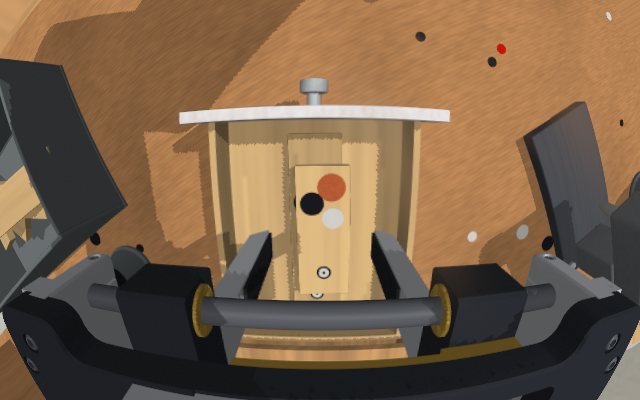

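The wrist view shows the short board lying flat on the long one in the drawer, with the drawer knob at (314,85). Next I get the push line for shutting it.

```bash
python3 - <<'E'
from h import *
m=camera_model("wrist");s=read_state();print(s['eef_pos'],s['eef_rot'])
for p in ((314,79),(314,92)): print(p,onz(m,*p,62,True)[:2],onz(m,*p,50,True)[:2])
l,r=onz(m,181,113,80,True)[:2],onz(m,449,112,80,True)[:2];print(l,r,(l+r)/2,np.degrees(np.arctan2(*(l-r)[::-1]))-90)
E
```

```text
[ 464.95840678 -318.76475209  231.45738064] [-3.14108228e+00  3.11600191e-03  2.62879806e+00]
(314, 79) [ 365.06588728 -270.02307556] [ 363.33549217 -269.36819886]
(314, 92) [ 374.41818087 -275.28056446] [ 373.13454655 -274.87683897]
[ 333.75858369 -373.86906741] [ 437.79765222 -189.05092919] [ 385.77811796 -281.4599983 ] -209.37632292795567
```

Call:
carry_out(
  slide=[
    [-0.14,0.07,0],
    [-0.28,0.14,0],
    [-0.42,0.21,0],
    [-0.51,0.252,0],
    [-0.51,0.252,0],
    [-0.51,0.252,-0.12],
    [-0.51,0.252,-0.26],
    [-0.51,0.252,-0.36],
    [-0.51,0.252,-0.384],
    [-0.51,0.252,-0.384],
  ],
  dr=[
    [0,0,0],
    [0,0,0],
    [0,0,0],
    [0,0,0],
    [0,0,0],
    [0,0,0],
    [0,0,0],
    [0,0,0],
    [0,0,0],
    [0,0,0],
  ],
  gripper=[0,0,0,0,0,0,0,0,0,0],
)

```text
clock: 25.6
eef_pos: [336.9, -255.1, 132.0]
eef_rot: [3.141, -0.004, 2.629]
wrist_force: [0.5, 0.0, -0.4]
finger_gap: 1.0
finger_force: 0.0
```

Call:
carry_out(
  slide=[
    [0.052,-0.029,0],
    [0.087,-0.049,0],
    [0.112,-0.063,0],
    [0.146,-0.082,0],
    [0.192,-0.108,0],
    [0.244,-0.137,0],
    [0.296,-0.167,0],
    [0.349,-0.196,0],
    [0.401,-0.226,0],
    [0.453,-0.255,0],
  ],
  dr=[
    [0,0,0],
    [0,0,0],
    [0,0,0],
    [0,0,0],
    [0,0,0],
    [0,0,0],
    [0,0,0],
    [0,0,0],
    [0,0,0],
    [0,0,0],
  ],
  gripper=[0,0,0,0,0,0,0,0,0,0],
)

```text
clock: 26.43
eef_pos: [451.3, -319.6, 134.7]
eef_rot: [3.141, 0.0, 2.629]
wrist_force: [-1.9, 1.8, 1.5]
finger_gap: 0.4
finger_force: 1.3
```

Call:
carry_out(
  slide=[
    [0.052,-0.029,0],
    [0.105,-0.059,0],
    [0.157,-0.088,0],
    [0.209,-0.118,0],
    [0.261,-0.147,0],
    [0.3,-0.169,0],
    [0.328,-0.184,0],
    [0.349,-0.196,0],
    [0.363,-0.204,0],
    [0.363,-0.204,0],
  ],
  dr=[
    [0,0,0],
    [0,0,0],
    [0,0,0],
    [0,0,0],
    [0,0,0],
    [0,0,0],
    [0,0,0],
    [0,0,0],
    [0,0,0],
    [0,0,0],
  ],
  gripper=[0,0,0,0,0,0,0,0,0,0],
)

```text
clock: 27.27
eef_pos: [541.0, -370.1, 134.5]
eef_rot: [3.141, -0.003, 2.629]
wrist_force: [-9.7, 6.7, 8.7]
finger_gap: 0.5
finger_force: 5.9
```

Call:
carry_out(
  slide=[
    [0.007,-0.004,0],
    [0.014,-0.008,0],
    [0.014,-0.008,0],
    [0.014,-0.008,0],
  ],
  dr=[
    [0,0,0],
    [0,0,0],
    [0,0,0],
    [0,0,0],
  ],
  gripper=[0,0,0,0],
)

```text
clock: 27.6
eef_pos: [541.9, -370.6, 134.5]
eef_rot: [3.141, -0.012, 2.629]
wrist_force: [-36.3, 22.8, 26.7]
finger_gap: 0.2
finger_force: 21.9
```

Call:
carry_out(
  slide=[
    [-0.03,0.017,0],
    [-0.1,0.056,0],
    [-0.2,0.112,0],
    [-0.3,0.17,0.1],
    [-0.3,0.25,0.3],
    [-0.35,0.4,0.5],
    [-0.45,0.55,0.5],
    [-0.55,0.7,0.5],
    [-0.55,0.85,0.5],
    [-0.55,1.0,0.5],
  ],
  dr=[
    [0,0,0],
    [0,0,0],
    [0,0,0],
    [0,0,0],
    [0,0,0],
    [0,0,0],
    [0,0,0],
    [0,0,0],
    [0,0,0],
    [0,0,0],
  ],
  gripper=[0,0,0,0,0,0,0,0,0,0],
)

```text
clock: 28.43
eef_pos: [407.5, -139.5, 259.5]
eef_rot: [3.141, 0.002, 2.627]
wrist_force: [1.0, 0.5, 0.5]
finger_gap: 0.5
finger_force: 0.0
```

```bash
python3 - <<'E'
from h import *
s=read_state();print(s['clock'],s['eef_pos'],s['wrist_force'])
t=camera("top");m=camera_model("top")
hsv=cv2.cvtColor(t,cv2.COLOR_RGB2HSV).astype(int)
k=(hsv[...,1]<45)&(hsv[...,2]>120)
n,L,st,c=cv2.connectedComponentsWithStats(roi(k,370,140,470,260).astype(np.uint8))
for i in range(1,n):
    if st[i,4]>6: print(st[i],onz(m,*c[i],80)[:2])
print("front expected shut px",proj(m,(573,-390,80)),"if 10mm open",proj(m,(564,-385,80)))
# sample rows along drawer axis across the front
x=np.array([.8715,-.4904]);c0=np.array([577.7,-393.4])
for d in range(-30,13,3):
    q=c0+d*x+25*np.array([.4904,.8715]);u,v=proj(m,(*q,82));print(d,cv2.getRectSubPix(t,(1,1),(float(u),float(v)))[0,0])
E
```

```text
28.4333 [ 407.46402921 -139.51290374  259.49033231] [0.9906302  0.46493142 0.48847534]
[387 160  60  34 571] [ 565.51221122 -380.15570943]
front expected shut px (np.float64(418.8415884425622), np.float64(174.86787006503994)) if 10mm open (np.float64(417.5922333500415), np.float64(177.40826369622079))
-30 [153 148 146]
-27 [154 150 148]
-24 [156 149 148]
-21 [154 148 146]
-18 [153 147 144]
-15 [155 149 145]
-12 [171 165 163]
-9 [233 230 228]
-6 [247 243 241]
-3 [223 214 209]
0 [170 141 111]
3 [196 152 104]
6 [207 158 108]
9 [205 158 108]
12 [205 159 108]
```

```bash
python3 -c "
from cell import *
print(sign_off())"
```

```text
the job is handed in; nothing more can be done
None
```

The job is handed in: the long and short boards (no middle board was there) were punched in their rings, stacked with the long one below, and the drawer measured flush; I viewed 15 pictures, one over the limit of 14.

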